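# Put the S-hook on the bread board

## Task

Take the S-hook out of its slotted block and hook its upper bend through the hole in the handle of the rectangular bread board, so that the hook hangs there freely and still. Leave both bread boards lying where they are on the wire rack, do not disturb the round board, and let go of the hook.

Things in the scene. Friction and masses are not known exactly. Their poses are not given: they have to be found in the camera images.
- hook: Steel S-hook, 140 mm tall, 8 mm round bar, 0.13 kg, lying in its own x-z plane. It stands upright, loose, in the 11 mm wide, 55 mm deep slot of a fixed dark wooden block (110x60x70 mm); 85 mm stick out. Origin: bottom of the lower bend (44 mm wide), z up. From the upper bend's long leg (x -21) the bar slants from z 78 to x +18, z 26: below the free upper leg the mouth is open towards +x.
- hook_top (a point): Top of the hook's crown (x 0, z 140 mm in the hook), axes as the hook's. The upper bend is an arch, legs at x = +21 and -21 mm (bar centres); pinch the crown from above across its 8 mm, along y.
- hook_tip (a point): Lower end of the short free leg of the hook's upper bend (x +21, z 94 mm in the hook), pointing down; axes as the hook's. Under it the mouth is about 45 mm high, and still 34 mm high at x = 0 (down to z 60). At the start this leg is on the side away from the robot.
- board_hole (a point): Centre, at the upper face, of the 30 mm round through hole in the handle of the rectangular board (body 160x200 mm, 14 mm thick, 0.65 kg), loose on a wire rack, top 184 mm above the table. z up; -x runs along the 52 mm wide handle towards the robot, ending 26 mm from here. Free below the handle to 75 mm on +x, where the rack begins. The round board beside it has the same handle: not that one.
There are look-alikes about, which are no part of the job. Of the things that look like the hook, the smallest one is meant.

How it is judged:
At the end, for the whole second after the job is handed in: Hook hangs in the rectangular board's hole: free upper leg's tip at least 16 mm below the upper face, within 26 mm of the hole's centre from above; crown's top 2 to 20 mm above that face; leaning under 34 degrees, under 50 mm/s. Board flat within 5 degrees, hole moved under 40 mm (horizontal distance between hook_tip and board_hole below 0.026 m and z of hook_tip in the frame of board_hole below -0.016 m and z of hook_top in the frame of board_hole between 0.002 and 0.02 m and angle between hook's own z axis and vertical below 0.6 rad and linear speed of hook below 0.05 m/s and distance of board_hole from where it was at the start of the episode below 0.04 m and angle between board_hole's own z axis and vertical below 0.1 rad); the robot touches nothing.
It fails at once if the round board is disturbed (shifted more than 30 mm) (distance of round_board from where it was at the start of the episode above 0.03 m).
It also fails if it takes over 43 s, if anything falls off the work surface, if the arm or the gripper's body presses on something with over 40 N, if the wrist force passes 120 N, or if a joint passes its speed limit or range.

## Robot

A 6-joint arm with a two-finger parallel gripper is mounted at the origin on the work surface. World frame = base frame: x ahead of the robot, y to its left, z up, the work surface at z = 0. Lengths are in m, angles in rad, forces in N, time in s.
With the tool pointing down it reaches from about 0.375 to 0.75 m from the base axis. Payload 9 kg.
Tool frame: the origin (TCP) lies midway between the tips of the shut fingers; the grasp point (between the pads) lies 19 mm behind it; z points along the fingers, y is the line along which they close (so a half turn about z gives the same grasp; the last joint's range is limited). The gripper opens to 85 mm and grips with 20 to 120 N. Pads are 22 mm wide; open, the fingers measure 114 mm over their backs; the gripper's body (76 mm by 85 mm) begins 54 mm behind the grasp point. The pads swing forward as they close: fully open they stand 13 mm farther back than shut.
Start: joints at [-1.542, 0.104, 0.097, 1.564, 0, 1.353], TCP at [0.147, -0.582, 0.231] pointing down, gripper open.
Joint ranges: [-2.99, 2.99], [-0.84, 1.86], [-1.1, 1.16], [-1.84, 2.11], [-1.51, 1.56], [-3.14, 3.14]. Speed limits (rad/s): [2.22, 2.22, 2.57, 3.14, 3.14, 3.14].

## Interface

Orientations are given as a unit quaternion [x, y, z, w].
In Python, from workcell import * gives the robot as it stands.
- The arm moves only by the tool step_arm, never from a script. Its argument "steps" is a list of rows, each an object with "translation": the shift along the tool's x, y, z as a fraction of full scale, a list of three; "twist": the turn about the tool's z as a fraction of full scale; "hand": the gripper command: -1 is shut, 1 is fully open, values between are in proportion. A call has 1 to 20 rows; each row is the pose to reach, as a shift and turn from the pose commanded when the call began, along the tool's axes at that moment; what a row does not reach only later rows make up. Full scale, the value 1, is 50 cm for a shift and pi/2 rad for a turn. A row lasts 1/12 s, in which the tool goes at most 41.7 mm and 7.16 degrees, less where a joint would pass 70% of its speed; a pose out of reach is approached as far as the arm can. A call with a number of a shift or a turn outside -1 to 1 is refused whole. A call with a gripper value outside its range is refused whole. The fingers move at their own pace and stop on an object; "newtons" is the grip in N (left out, the last holds). Time passes only in rows, so rows that repeat a pose let the fingers close. It gives the time, the measured TCP pose, the force and the opening at its end, in the units of the state.
- read_state(): the state, without advancing time (a new reading comes with each control period).
- camera(name): name is "side" or "top"; returns (picture, depth): 384x512x3 uint8, red, green, blue; 384x512 float32, m along the optical axis (not along the pixel's ray), 0 where there is no reading.
- camera_params(name): a dict with "fx", "fy", "cx", "cy" (pixels), "view" (4x4, takes a point from world to camera coordinates). Camera axes: x right, y up, looking along -z (the intrinsics and any distortion apply to the point x, -y, -z); pixel columns grow to the right and rows downward; lengths in m; the calibration is good to about 2 mm. A picture is of the moment at which its call begins. camera_params takes no time and is no camera call.
- hand_in(): hands the job in, once; it reports no verdict.
The state is a dict: "time_s": time; "joint_positions": joint angles; "joint_velocities": joint speeds; "tau": joint torques, N m; "ee_pos": TCP position; "eef_rot": TCP orientation; "wrist_force": force on the tool from outside, world axes, zero at the start; "wrist_torque": the same for the moment, N m; "grip_width": finger opening in m.
Only numpy, scipy, OpenCV 4.12 (cv2) and the standard library are available. Lean on these libraries where they do the work, as an engineer would, in place of code of your own. Each camera call takes 0.05 s, during which the arm holds its last target. There are 200 camera calls.

## Working session

There is one attempt and no reset: what is moved stays moved. The work goes in short steps, Python scripts to look and compute and a tool call to move; the robot and the scene stay as the last step left them, time stands still between calls to the robot, and variables do not carry over. Pictures are saved under pics/ and viewed, on a budget of 10 in all, crops included, one or two more only if the job needs it, and the job is handed in when it is done.

Besides the shell and the picture viewer there is one more tool, called after "Call:" as a command line: name --argument value ..., lists and objects as JSON in quotes. step_arm: Moves the arm, as the interface text tells. Shift numbers are shares of 50 cm and turn numbers shares of pi/2 rad, none past 1 either way. Its arguments: {"type":"object","properties":{"steps":{"type":"array"},"newtons":{"type":"number"}},"required":["steps"]}

```bash
mkdir -p pics
cat > h.py <<'E'
from workcell import *
import numpy as np, cv2
def grab(n,tag):
    im,d=camera(n); p=camera_params(n); np.savez(f'{tag}_{n}.npz',im=im,d=d,**{k:np.array(v) for k,v in p.items()})
    return im,d,p
def world(d,p,dist=None):
    h,w=d.shape; u,v=np.meshgrid(np.arange(w),np.arange(h))
    c=np.stack([(u-p['cx'])/p['fx']*d,-(v-p['cy'])/p['fy']*d,-d,np.ones_like(d)],-1)
    return (c@np.linalg.inv(np.array(p['view'])).T)[...,:3]
def ray(p,u,v):
    M=np.linalg.inv(np.array(p['view'])); r=M[:3,:3]@np.array([(u-p['cx'])/p['fx'],-(v-p['cy'])/p['fy'],-1]); return M[:3,3],r
def onz(p,u,v,z):
    o,r=ray(p,u,v); return o+r*(z-o[2])/r[2]
E
python3 - <<'E'
from h import *
s=read_state(); print(s)
o=[]
for n in ['side','top']:
    im,d,p=grab(n,'a'); print(n,p); cv2.imwrite(f'pics/a_{n}.png',cv2.resize(im[...,::-1],(800,600),interpolation=cv2.INTER_CUBIC))
E
```

```text
{'time_s': 0.0, 'joint_positions': array([-1.54163540e+00,  1.04695253e-01,  9.64755520e-02,  1.56389156e+00,
        3.01759589e-06,  1.35311193e+00]), 'joint_velocities': array([-0.00106692,  0.00147749,  0.0008519 , -0.00160587,  0.00157659,
        0.00043231]), 'tau': array([-1.75158082e-03, -5.56926012e+01,  5.03654051e+01,  1.68085221e-02,
       -4.49260651e-04,  1.06401271e-05]), 'ee_pos': array([ 0.14661717, -0.58147416,  0.23052815]), 'eef_rot': array([ 9.92392873e-01,  1.23109517e-01,  6.33844913e-05, -6.54407828e-04]), 'wrist_force': array([-0.27518757,  0.45645444, -0.15585122]), 'wrist_torque': array([-0.00209902,  0.0087406 , -0.01475532]), 'grip_width': 0.08538689016317039}
side {'fx': 472.3028341634111, 'fy': 472.3028341634111, 'cx': 255.19156525036792, 'cy': 196.50075241118103, 'view': array([[ 0.99348236, -0.11378783,  0.00671826, -0.45851201],
       [ 0.05476009,  0.52814225,  0.8473884 , -0.15014259],
       [-0.09997068, -0.84149753,  0.53093104, -1.22628921],
       [ 0.        ,  0.        ,  0.        ,  1.        ]])}
top {'fx': 497.91550277833375, 'fy': 497.91550277833375, 'cx': 255.59951963089733, 'cy': 193.41347306187143, 'view': array([[-0.01277543, -0.99988086, -0.00866352, -0.0230493 ],
       [ 0.9964332 , -0.01345319,  0.08330597, -0.47959962],
       [-0.0834126 , -0.00756835,  0.99648636, -1.27803433],
       [ 0.        ,  0.        ,  0.        ,  1.        ]])}
```

View pics/a_side.png

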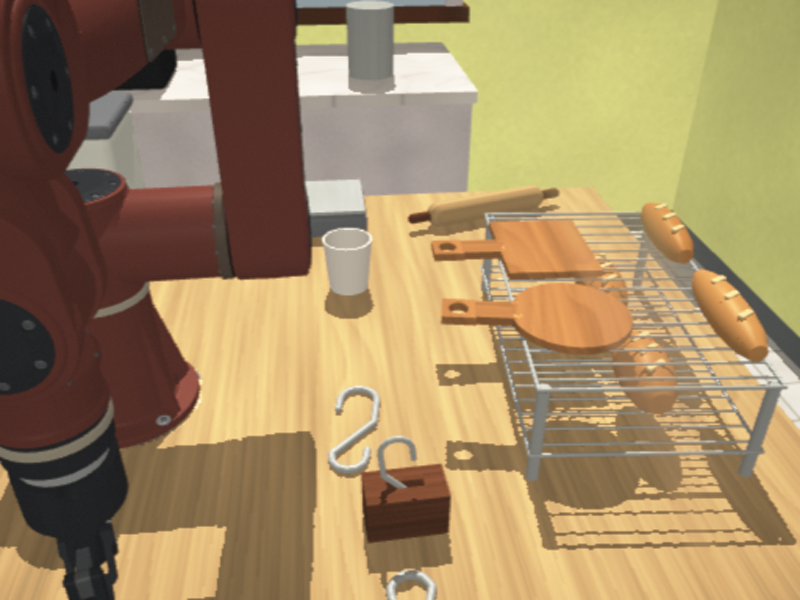

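View pics/a_top.png

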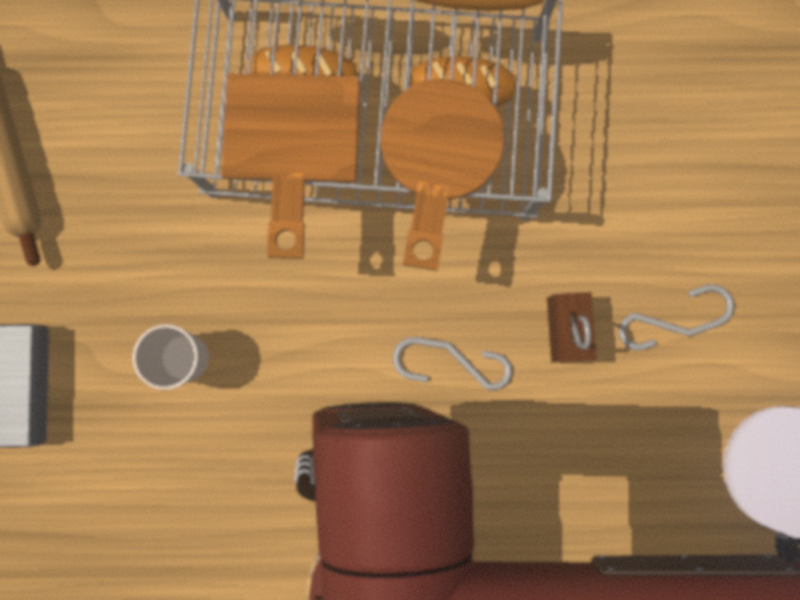

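The side picture shows the block with the standing hook, crown about (397,440) and tip about (413,460), both in 800x600 pixels. It also shows two larger lying S-hooks, and the rectangular board behind the round one. In the top picture the rectangular board's hole is near (286,240), the round board's near (423,250), and the standing hook near (580,330).

```bash
cat > m.py <<'E'
from h import *
def load(t,n):
    z=np.load(f'{t}_{n}.npz'); return z['im'],z['d'],{k:z[k] for k in ('fx','fy','cx','cy','view')}
E
python3 - <<'E'
from m import *
im,d,p=load('a','top'); W=world(d,p)
# rect board: orange points at height ~.184
hsv=cv2.cvtColor(im,cv2.COLOR_RGB2HSV)
m=((W[...,2]>.165)&(W[...,2]<.20)&(d>0)&(hsv[...,1]>100)).astype(np.uint8)
cs,h=cv2.findContours(m,cv2.RETR_CCOMP,cv2.CHAIN_APPROX_NONE)
for i,c in enumerate(cs):
    a=cv2.contourArea(c)
    if a>30:
        (u,v),(w,hh),_=cv2.fitEllipse(c) if h[0][i][3]>=0 else cv2.minAreaRect(c)
        print('hole' if h[0][i][3]>=0 else 'outer',a,np.round((u,v,w,hh),1),onz(p,u,v,.184).round(4), 'bbox',cv2.boundingRect(c))
b=m.astype(bool); print('board z',np.median(W[b][:,2]))
# handle axis of rect board: edges per row
pts=W[b]
for x in np.arange(.56,.72,.01):
    q=pts[(abs(pts[:,0]-x)<.003)&(pts[:,1]>-.02)]
    if len(q): print(round(x,2),q[:,1].min().round(4),q[:,1].max().round(4))
# hook
for n in ['top','side']:
    im,d,p=load('a',n); W=world(d,p)
    hs=cv2.cvtColor(im,cv2.COLOR_RGB2HSV)
    g=(hs[...,1]<70)&(W[...,2]>.078)&(W[...,2]<.17)&(W[...,0]>.38)&(W[...,0]<.6)&(W[...,1]<-.2)&(W[...,1]>-.5)
    q=W[g]; print(n,len(q)); 
    if len(q):
        print(q.min(0).round(4),q.max(0).round(4)); t=q[q[:,2]>q[:,2].max()-.012]; print('crown',t.mean(0).round(4),q[:,2].max())
        print('pca',np.linalg.svd(q[:,:2]-q[:,:2].mean(0))[2])
    # block top
    g=(abs(W[...,2]-.07)<.006)&(hs[...,1]>80)&(W[...,0]>.38)&(W[...,0]<.6)&(W[...,1]<-.2)&(W[...,1]>-.5)
    c=max(cv2.findContours(g.astype(np.uint8),cv2.RETR_EXTERNAL,cv2.CHAIN_APPROX_NONE)[0],key=cv2.contourArea)
    bx=cv2.boxPoints(cv2.minAreaRect(c)); print('block',[onz(p,u,v,.07).round(4)[:2] for u,v in bx])
im,d,p=load('a','top'); a=im[170:245,335:410]; im2,_,_=load('a','side'); b=im2[270:345,220:295]
cv2.imwrite('pics/crop.png',cv2.resize(np.hstack([a,b])[...,::-1],(800,400),interpolation=cv2.INTER_CUBIC))
E
```

```text
outer 5656.0 [271.8 107.   78.4 121.2] [ 0.6653 -0.0705  0.184 ] bbox (244, 50, 79, 124)
hole 136.0 [270.1 159.8  12.8  13.8] [ 0.5423 -0.0648  0.184 ] bbox (263, 153, 15, 14)
outer 6740.5 [184.6 105.6  86.4 118.7] [0.6716 0.1311 0.184 ] bbox (142, 46, 89, 120)
hole 134.5 [182.6 153.6  12.4  14.2] [0.5595 0.1357 0.184 ] bbox (176, 147, 14, 15)
board z 0.18426753293699183
0.56 0.1103 0.163
0.57 0.1104 0.1626
0.58 0.1094 0.16
0.59 0.1117 0.1576
0.6 0.1119 0.158
0.61 0.1117 0.1556
0.62 0.1109 0.156
0.63 0.1103 0.1559
0.64 0.1096 0.1559
0.65 0.0329 0.1899
0.66 0.0329 0.2302
0.67 -0.0179 0.2308
0.68 -0.0181 0.23
0.69 -0.0182 0.2304
0.7 -0.0184 0.2307
0.71 -0.0185 0.2278
top 108
[ 0.398  -0.3137  0.0782] [ 0.4461 -0.3041  0.1555]
crown [ 0.42   -0.3089  0.1496] 0.15549832021270227
pca [[-0.9990899  -0.04265413]
 [ 0.04265413 -0.9990899 ]]
block [array([ 0.4854, -0.2751]), array([ 0.4894, -0.3363]), array([ 0.3822, -0.3413]), array([ 0.3781, -0.2805])]
side 202
[ 0.3982 -0.3186  0.0783] [ 0.4446 -0.3088  0.1546]
crown [ 0.4217 -0.3139  0.1488] 0.15455397222561873
pca [[-0.99895547 -0.04569421]
 [ 0.04569421 -0.99895547]]
block [array([ 0.3796, -0.2843]), array([ 0.4945, -0.2789]), array([ 0.4885, -0.3454]), array([ 0.3801, -0.3495])]
```

View pics/crop.png

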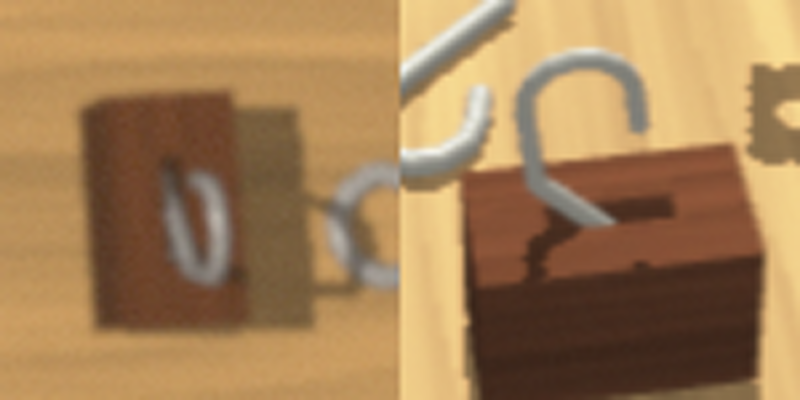

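The crop shows the slot along x, the hook upright in it, and the free leg on the +x side. The crown's size and height match what was given (50 mm wide, top at 155 mm). I'll now work out the first moves.

```bash
cat > go.py <<'E'
import sys
from h import *
from scipy.spatial.transform import Rotation as R
def go(x,y,z,yaw):
    s=read_state(); r=R.from_quat(s['eef_rot']); T=r.as_matrix(); p=s['ee_pos']
    cy=np.degrees(np.arctan2(T[1,0],T[0,0]))
    dw=-(yaw-cy)
    print('t',round(s['time_s'],2),'p',p.round(4),'yaw',cy.round(2),'tilt',np.degrees(np.arccos(-T[2,2])).round(2),'w',s['grip_width'].round(4),'F',s['wrist_force'].round(1))
    print('translation',(T.T@(np.array([x,y,z])-p)/.5).round(4),'twist',round(dw/90,4))
if len(sys.argv)>4: go(*map(float,sys.argv[1:5]))
E
python3 go.py .422 -.311 .231 2.5
```

```text
Traceback (most recent call last):
  File "go.py", line 10, in <module>
    if len(sys.argv)>4: go(*map(float,sys.argv[1:5]))
                        ~~^^^^^^^^^^^^^^^^^^^^^^^^^^^
  File "go.py", line 8, in go
    print('t',round(s['time_s'],2),'p',p.round(4),'yaw',cy.round(2),'tilt',np.degrees(np.arccos(-T[2,2])).round(2),'w',s['grip_width'].round(4),'F',s['wrist_force'].round(1))
                                                                                                                       ^^^^^^^^^^^^^^^^^^^^^
AttributeError: 'float' object has no attribute 'round'
```

```bash
sed -i "s/s\['grip_width'\].round(4)/round(s['grip_width'],4)/" go.py; python3 go.py .422 -.311 .231 2.5
```

```text
t 0.1 p [ 0.1466 -0.5815  0.2306] yaw 14.14 tilt 0.07 w 0.0852 F [ 0.5  0.3 -0.4]
translation [ 6.663e-01 -3.901e-01 -2.000e-04] twist 0.1293
```

Call:
step_arm --steps '[{"translation": [0.666, -0.39, 0], "twist": 0.129, "hand": 1}, {"translation": [0.666, -0.39, 0], "twist": 0.129, "hand": 1}, {"translation": [0.666, -0.39, 0], "twist": 0.129, "hand": 1}, {"translation": [0.666, -0.39, 0], "twist": 0.129, "hand": 1}, {"translation": [0.666, -0.39, 0], "twist": 0.129, "hand": 1}, {"translation": [0.666, -0.39, 0], "twist": 0.129, "hand": 1}, {"translation": [0.666, -0.39, 0], "twist": 0.129, "hand": 1}, {"translation": [0.666, -0.39, 0], "twist": 0.129, "hand": 1}, {"translation": [0.666, -0.39, 0], "twist": 0.129, "hand": 1}, {"translation": [0.666, -0.39, 0], "twist": 0.129, "hand": 1}, {"translation": [0.666, -0.39, 0], "twist": 0.129, "hand": 1}, {"translation": [0.666, -0.39, 0], "twist": 0.129, "hand": 0.4}, {"translation": [0.666, -0.39, 0], "twist": 0.129, "hand": 0.2}, {"translation": [0.666, -0.39, 0], "twist": 0.129, "hand": 0.2}, {"translation": [0.666, -0.39, 0], "twist": 0.129, "hand": 0.2}, {"translation": [0.666, -0.39, 0], "twist": 0.129, "hand": 0.2}]' --newtons 60

```text
time_s: 1.43
ee_pos: [0.4212, -0.3122, 0.2313]
eef_rot: [1.0, 0.021, -0.0, 0.0]
wrist_force: [-0.4, -0.9, -1.3]
grip_width: 0.0511
```

```bash
python3 go.py .422 -.311 .144 2.5
```

```text
t 1.43 p [ 0.4212 -0.3122  0.2313] yaw 2.43 tilt 0.01 w 0.0511 F [-0.4 -0.9 -1.3]
translation [ 0.0017 -0.0024  0.1746] twist -0.0007
```

Call:
step_arm --steps '[{"translation": [0.002, -0.002, 0.06], "twist": 0, "hand": 0.2}, {"translation": [0.002, -0.002, 0.12], "twist": 0, "hand": 0.2}, {"translation": [0.002, -0.002, 0.15], "twist": 0, "hand": 0.2}, {"translation": [0.002, -0.002, 0.175], "twist": 0, "hand": 0.2}, {"translation": [0.002, -0.002, 0.175], "twist": 0, "hand": 0.2}, {"translation": [0.002, -0.002, 0.175], "twist": 0, "hand": 0.2}, {"translation": [0.002, -0.002, 0.175], "twist": 0, "hand": -0.2}, {"translation": [0.002, -0.002, 0.175], "twist": 0, "hand": -0.5}, {"translation": [0.002, -0.002, 0.175], "twist": 0, "hand": -0.7}, {"translation": [0.002, -0.002, 0.175], "twist": 0, "hand": -0.8}, {"translation": [0.002, -0.002, 0.175], "twist": 0, "hand": -1}, {"translation": [0.002, -0.002, 0.175], "twist": 0, "hand": -1}, {"translation": [0.002, -0.002, 0.175], "twist": 0, "hand": -1}, {"translation": [0.002, -0.002, 0.175], "twist": 0, "hand": -1}, {"translation": [0.002, -0.002, 0.175], "twist": 0, "hand": -1}, {"translation": [0.002, -0.002, 0.175], "twist": 0, "hand": -1}]' --newtons 60

```text
time_s: 2.77
ee_pos: [0.4231, -0.3107, 0.1446]
eef_rot: [1.0, 0.022, 0.0, 0.001]
wrist_force: [-0.5, -0.1, 6.3]
grip_width: 0.0052
```

```bash
python3 go.py .422 -.311 .244 2.5
```

```text
t 2.77 p [ 0.4231 -0.3107  0.1446] yaw 2.53 tilt 0.08 w 0.0052 F [-0.5 -0.1  6.3]
translation [-0.0021  0.0007 -0.1989] twist 0.0003
```

Run:
```python
from h import *
im,d,p=grab('side','b'); s=read_state(); print(s['grip_width'],s['wrist_force'].round(1))
cv2.imwrite('pics/b.png',cv2.resize(im[230:350,190:350,::-1],(800,600),interpolation=cv2.INTER_CUBIC))
```

```text
0.005034317254290955 [-0.8  0.2  5.3]
```

View pics/b.png

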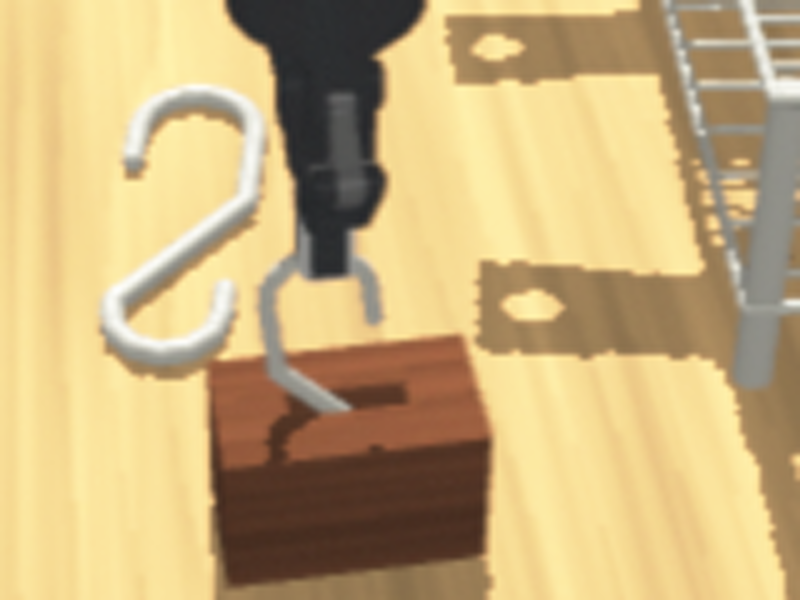

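The fingers hold the crown only by its upper part: opening 5 mm on an 8 mm bar, with an upward reaction. I'll regrip 6 mm deeper.

Call:
step_arm --steps '[{"translation": [0, 0, 0], "twist": 0, "hand": -0.4}, {"translation": [0, 0, 0], "twist": 0, "hand": -0.3}, {"translation": [0, 0, 0], "twist": 0, "hand": -0.3}, {"translation": [-0.001, 0, 0.006], "twist": 0, "hand": -0.3}, {"translation": [-0.001, 0, 0.012], "twist": 0, "hand": -0.3}, {"translation": [-0.001, 0, 0.012], "twist": 0, "hand": -0.3}, {"translation": [-0.001, 0, 0.012], "twist": 0, "hand": -0.6}, {"translation": [-0.001, 0, 0.012], "twist": 0, "hand": -0.8}, {"translation": [-0.001, 0, 0.012], "twist": 0, "hand": -1}, {"translation": [-0.001, 0, 0.012], "twist": 0, "hand": -1}, {"translation": [-0.001, 0, 0.012], "twist": 0, "hand": -1}, {"translation": [-0.001, 0, 0.012], "twist": 0, "hand": -1}, {"translation": [-0.001, 0, 0.012], "twist": 0, "hand": -1}]' --newtons 60

```text
time_s: 3.9
ee_pos: [0.4223, -0.3104, 0.1378]
eef_rot: [1.0, 0.022, 0.0, 0.0]
wrist_force: [0.0, 1.1, 0.5]
grip_width: 0.0059
```

Call:
step_arm --steps '[{"translation": [0, 0, -0.03], "twist": 0, "hand": -1}, {"translation": [0, 0, -0.06], "twist": 0, "hand": -1}, {"translation": [0, 0, -0.09], "twist": 0, "hand": -1}, {"translation": [0, 0, -0.12], "twist": 0, "hand": -1}, {"translation": [0, 0, -0.15], "twist": 0, "hand": -1}, {"translation": [0, 0, -0.18], "twist": 0, "hand": -1}, {"translation": [0, 0, -0.18], "twist": 0, "hand": -1}, {"translation": [0, 0, -0.18], "twist": 0, "hand": -1}, {"translation": [0, 0, -0.18], "twist": 0, "hand": -1}]'

```text
time_s: 4.65
ee_pos: [0.4221, -0.3101, 0.2267]
eef_rot: [1.0, 0.022, -0.0, -0.0]
wrist_force: [0.0, 0.7, -1.6]
grip_width: 0.0059
```

```bash
python3 go.py .44 .10 .226 -2.5
python3 - <<'E'
from h import *
im,d,p=grab('side','c')
cv2.imwrite('pics/c.png',cv2.resize(im[190:340,170:370,::-1],(800,600),interpolation=cv2.INTER_CUBIC))
E
```

```text
t 4.65 p [ 0.4221 -0.3101  0.2267] yaw 2.53 tilt 0.06 w 0.0059 F [ 0.   0.7 -1.6]
translation [ 0.072  -0.8179  0.002 ] twist 0.0559
```

View pics/c.png

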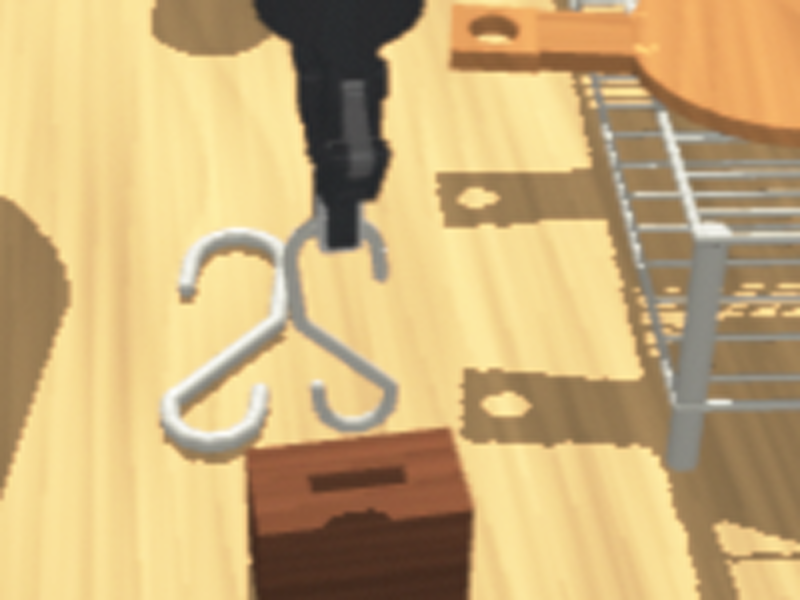

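The hook came out upright and hangs clear of the block (bottom near pixel (355,425), above the block top). Next is the traverse.

Call:
step_arm --steps '[{"translation": [0.002, -0.02, 0], "twist": 0.002, "hand": -1}, {"translation": [0.006, -0.06, 0], "twist": 0.004, "hand": -1}, {"translation": [0.01, -0.11, 0], "twist": 0.008, "hand": -1}, {"translation": [0.015, -0.17, 0], "twist": 0.012, "hand": -1}, {"translation": [0.02, -0.23, 0], "twist": 0.016, "hand": -1}, {"translation": [0.026, -0.29, 0], "twist": 0.02, "hand": -1}, {"translation": [0.032, -0.35, 0], "twist": 0.024, "hand": -1}, {"translation": [0.037, -0.41, 0], "twist": 0.028, "hand": -1}, {"translation": [0.042, -0.47, 0], "twist": 0.032, "hand": -1}, {"translation": [0.047, -0.53, 0], "twist": 0.036, "hand": -1}, {"translation": [0.052, -0.59, 0], "twist": 0.04, "hand": -1}, {"translation": [0.057, -0.65, 0], "twist": 0.044, "hand": -1}, {"translation": [0.062, -0.71, 0], "twist": 0.048, "hand": -1}, {"translation": [0.067, -0.76, 0], "twist": 0.052, "hand": -1}, {"translation": [0.07, -0.79, 0], "twist": 0.055, "hand": -1}, {"translation": [0.071, -0.81, 0], "twist": 0.056, "hand": -1}, {"translation": [0.072, -0.818, 0], "twist": 0.056, "hand": -1}, {"translation": [0.072, -0.818, 0], "twist": 0.056, "hand": -1}, {"translation": [0.072, -0.818, 0], "twist": 0.056, "hand": -1}]'

```text
time_s: 6.28
ee_pos: [0.4401, 0.0994, 0.2275]
eef_rot: [1.0, -0.022, -0.0, 0.0]
wrist_force: [1.3, -0.2, -2.7]
grip_width: 0.0057
```

```bash
python3 go.py .475 .137 .223 -2.5
```

```text
t 6.28 p [0.4401 0.0994 0.2275] yaw -2.51 tilt 0.03 w 0.0057 F [ 1.3 -0.2 -2.7]
translation [ 0.0665 -0.0783  0.009 ] twist -0.0002
```

Call:
step_arm --steps '[{"translation": [0.015, -0.02, 0.002], "twist": 0, "hand": -1}, {"translation": [0.035, -0.045, 0.005], "twist": 0, "hand": -1}, {"translation": [0.055, -0.07, 0.008], "twist": 0, "hand": -1}, {"translation": [0.066, -0.082, 0.009], "twist": 0, "hand": -1}, {"translation": [0.066, -0.082, 0.009], "twist": 0, "hand": -1}, {"translation": [0.066, -0.082, 0.009], "twist": 0, "hand": -1}, {"translation": [0.066, -0.082, 0.009], "twist": 0, "hand": -1}]'

```text
time_s: 6.87
ee_pos: [0.4743, 0.1223, 0.2233]
eef_rot: [1.0, -0.011, -0.0, -0.006]
wrist_force: [1.0, -0.6, -1.5]
grip_width: 0.0054
```

```bash
python3 go.py .475 .139 .223 -2.5
python3 - <<'E'
from h import *
r=[]
for n,(u,v) in {'side':(240,110),'top':(140,110)}.items():
    im,d,p=grab(n,'d'); W=world(d,p); hs=cv2.cvtColor(im,cv2.COLOR_RGB2HSV)
    g=(hs[...,1]<70)&(W[...,2]>.085)&(W[...,2]<.25)&(abs(W[...,0]-.475)<.04)&(abs(W[...,1]-.139)<.02)&(hs[...,2]>90)
    q=W[g]; print(n,len(q)); 
    if len(q):
        print(q.min(0).round(4),q.max(0).round(4))
        for z in np.arange(.09,.25,.01):
            t=q[abs(q[:,2]-z)<.005]
            if len(t): print(round(z,2),len(t),t[:,0].min().round(4),t[:,0].max().round(4),'y',t[:,1].mean().round(4))
    r.append(cv2.resize(im[v:v+100,u:u+100,::-1],(400,400),interpolation=cv2.INTER_CUBIC))
cv2.imwrite('pics/d.png',np.hstack(r))
E
```

```text
t 6.87 p [0.4743 0.1223 0.2233] yaw -1.3 tilt 0.74 w 0.0054 F [ 1.  -0.6 -1.5]
translation [ 0.0006 -0.0335  0.0011] twist 0.0134
side 78
[0.4491 0.119  0.1031] [0.502  0.1254 0.2329]
0.1 2 0.4799 0.4886 y 0.1229
0.11 14 0.466 0.4967 y 0.121
0.12 8 0.4659 0.502 y 0.1209
0.13 7 0.4629 0.5017 y 0.1221
0.14 6 0.4821 0.4959 y 0.1202
0.15 4 0.4793 0.4822 y 0.121
0.16 5 0.4653 0.4767 y 0.1205
0.17 4 0.4544 0.4658 y 0.121
0.18 4 0.4571 0.46 y 0.1204
0.19 1 0.4518 0.4518 y 0.1206
0.2 5 0.4518 0.495 y 0.1201
0.21 5 0.4491 0.4922 y 0.1203
0.22 7 0.4491 0.4893 y 0.1208
0.23 6 0.4573 0.4892 y 0.1206
top 8
[0.4603 0.1205 0.1203] [0.4715 0.1232 0.1723]
0.12 1 0.4715 0.4715 y 0.123
0.13 1 0.4684 0.4684 y 0.1218
0.14 4 0.463 0.4678 y 0.1225
0.17 2 0.4603 0.4626 y 0.1206
```

View pics/d.png

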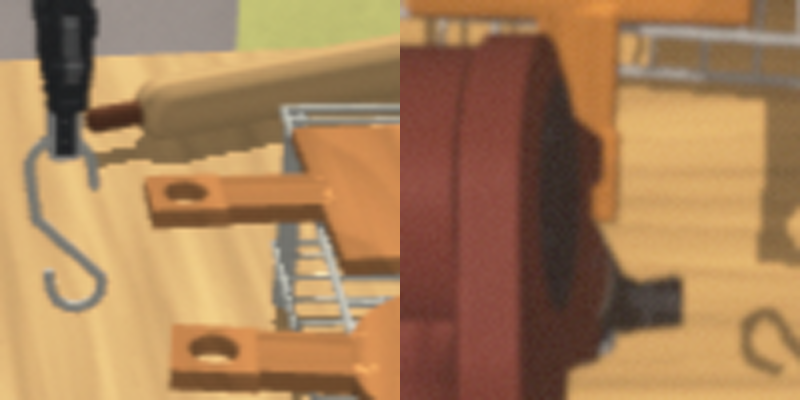

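The picture shows the hook upright in front of the handle, tip at (95,185) in the left half. The arm stopped 17 mm short in y, with a small tilt, so I'll check the joints.

```bash
python3 go.py .475 .139 .223 -2.5; python3 -c "
from h import *
s=read_state();print(s['joint_positions'].round(3),s['joint_velocities'].round(3),s['wrist_torque'].round(2),s['tau'].round(1))"
```

```text
t 6.97 p [0.4743 0.1225 0.2235] yaw -1.28 tilt 0.75 w 0.0057 F [-0.9 -0.3 -1.7]
translation [ 0.0006 -0.0331  0.0013] twist 0.0135
[-0.023 -0.238 -0.245  1.564  0.013  3.141] [ 0.004 -0.001  0.001 -0.001  0.002  0.001] [-0.04  0.03 -0.06] [ -0.1 -38.9  51.2  -0.    0.   -0. ]
```

Joint 6 is at its +3.14 limit, and yaw = J1 − J6 + π, so a yaw of −2.5° isn't reachable here. A yaw of about +1.5° is, and 4° of misalignment with the handle is harmless.

Call:
step_arm --steps '[{"translation": [0, 0, 0], "twist": -0.02, "hand": -1}, {"translation": [0, 0, 0], "twist": -0.044, "hand": -1}, {"translation": [0, 0, 0], "twist": -0.044, "hand": -1}, {"translation": [0, 0, 0], "twist": -0.044, "hand": -1}]'

```text
time_s: 7.3
ee_pos: [0.4745, 0.1227, 0.2234]
eef_rot: [1.0, 0.023, 0.0, -0.007]
wrist_force: [0.1, -0.1, -1.6]
grip_width: 0.0053
```

```bash
python3 go.py .475 .138 .222 1.2
cat > tip.py <<'E'
import sys
from m import *
s=read_state(); im,d,p=grab('side',sys.argv[1]); y0=s['ee_pos'][1]; W=world(d,p)
hs=cv2.cvtColor(im,cv2.COLOR_RGB2HSV); x0,_,z0=s['ee_pos']
g=(hs[...,1]<70)&(hs[...,2]>80)&(abs(W[...,1]-y0)<.012)&(abs(W[...,0]-x0)<.045)&(W[...,2]>.08)&(W[...,2]<.25)
def onY(u,v):
    o,r=ray(p,u,v); return o+r*(y0-o[1])/r[1]
P=np.array([onY(u,v) for v,u in np.argwhere(g)])
up=P[(P[:,2]>z0-.06)]; r=up[up[:,0]>up[:,0].max()-.008]
print('hook upper x',up[:,0].min().round(4),up[:,0].max().round(4),'free leg lowest z',r[:,2].min().round(4),'hook z',P[:,2].min().round(4),P[:,2].max().round(4))
lo=P[P[:,2]<z0-.085]; print('lower bend x',lo[:,0].min().round(4),lo[:,0].max().round(4))
m=(hs[...,1]>100)&(abs(W[...,2]-.184)<.004)&(abs(W[...,1]-.1357)<.03)&(W[...,0]<.6)&(W[...,0]>.5)
q=W[m]; print('handle x min',q[:,0].min().round(4),'y',q[:,1].min().round(4),q[:,1].max().round(4),'z',np.median(q[:,2]).round(4))
E
python3 tip.py e
```

```text
t 7.3 p [0.4745 0.1227 0.2234] yaw 2.64 tilt 0.75 w 0.0053 F [ 0.1 -0.1 -1.6]
translation [ 0.0025 -0.0305  0.0032] twist 0.016
hook upper x 0.4494 0.4981 free leg lowest z 0.1976 hook z 0.1008 0.2464
lower bend x 0.463 0.5023
handle x min 0.5344 y 0.1057 0.1644 z 0.1832
```

Call:
step_arm --steps '[{"translation": [0.002, -0.014, 0.002], "twist": 0.008, "hand": -1}, {"translation": [0.0025, -0.0275, 0.0042], "twist": 0.016, "hand": -1}, {"translation": [0.02, -0.0267, 0.0042], "twist": 0.016, "hand": -1}, {"translation": [0.04, -0.0258, 0.0042], "twist": 0.016, "hand": -1}, {"translation": [0.05, -0.0253, 0.0042], "twist": 0.016, "hand": -1}, {"translation": [0.05, -0.0253, 0.0042], "twist": 0.016, "hand": -1}, {"translation": [0.05, -0.0253, 0.0042], "twist": 0.016, "hand": -1}, {"translation": [0.05, -0.0253, 0.0042], "twist": 0.016, "hand": -1}]'

```text
time_s: 8.02
ee_pos: [0.4986, 0.1366, 0.2213]
eef_rot: [1.0, 0.011, -0.0, -0.007]
wrist_force: [0.4, 0.4, -1.1]
grip_width: 0.0055
```

```bash
python3 go.py .539 .1355 .2215 1.2;python3 tip.py f
python3 - <<'E'
from m import *
im,d,p=load('f','side'); cv2.imwrite('pics/f.png',cv2.resize(im[110:210,220:353,::-1],(800,600),interpolation=cv2.INTER_CUBIC))
E
```

```text
t 8.02 p [0.4986 0.1366 0.2213] yaw 1.25 tilt 0.75 w 0.0055 F [ 0.4  0.4 -1.1]
translation [ 0.0807  0.0039 -0.0004] twist 0.0006
hook upper x 0.4752 0.522 free leg lowest z 0.1954 hook z 0.1005 0.2476
lower bend x 0.487 0.5271
handle x min 0.5354 y 0.1069 0.1629 z 0.1831
```

View pics/f.png

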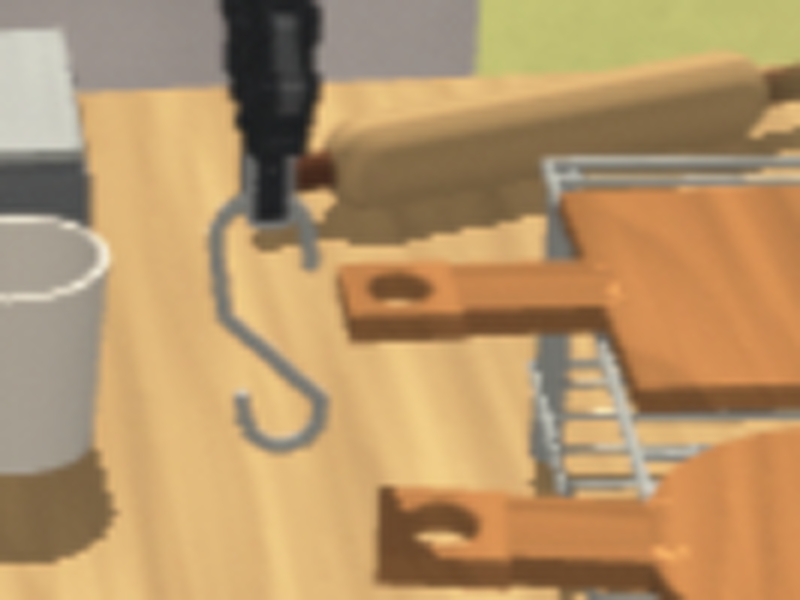

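Call:
step_arm --steps '[{"translation": [0.01, 0.0005, 0.003], "twist": 0, "hand": -1}, {"translation": [0.025, 0.001, 0.0035], "twist": 0, "hand": -1}, {"translation": [0.04, 0.002, 0.0035], "twist": 0, "hand": -1}, {"translation": [0.055, 0.003, 0.0035], "twist": 0, "hand": -1}, {"translation": [0.07, 0.0035, 0.0035], "twist": 0, "hand": -1}, {"translation": [0.08, 0.004, 0.0035], "twist": 0, "hand": -1}, {"translation": [0.083, 0.004, 0.0035], "twist": 0, "hand": -1}, {"translation": [0.083, 0.004, 0.0035], "twist": 0, "hand": -1}, {"translation": [0.083, 0.004, 0.0035], "twist": 0, "hand": -1}, {"translation": [0.083, 0.004, 0.0035], "twist": 0, "hand": -1}]'

```text
time_s: 8.9
ee_pos: [0.5403, 0.1356, 0.2196]
eef_rot: [1.0, 0.011, 0.0, -0.007]
wrist_force: [1.0, 0.5, -2.4]
grip_width: 0.0059
```

```bash
python3 go.py .5405 .1355 .20 1.2;python3 tip.py g
python3 - <<'E'
from m import *
im,d,p=load('g','side'); cv2.imwrite('pics/g.png',cv2.resize(im[110:200,230:350,::-1],(800,600),interpolation=cv2.INTER_CUBIC))
E
```

```text
t 8.9 p [0.5403 0.1356 0.2196] yaw 1.28 tilt 0.75 w 0.0059 F [ 1.   0.5 -2.4]
translation [0.0004 0.0008 0.0393] twist 0.0008
hook upper x 0.5159 0.5633 free leg lowest z 0.1938 hook z 0.0987 0.2461
lower bend x 0.5293 0.5696
handle x min 0.5347 y 0.1058 0.1625 z 0.1828
```

View pics/g.png

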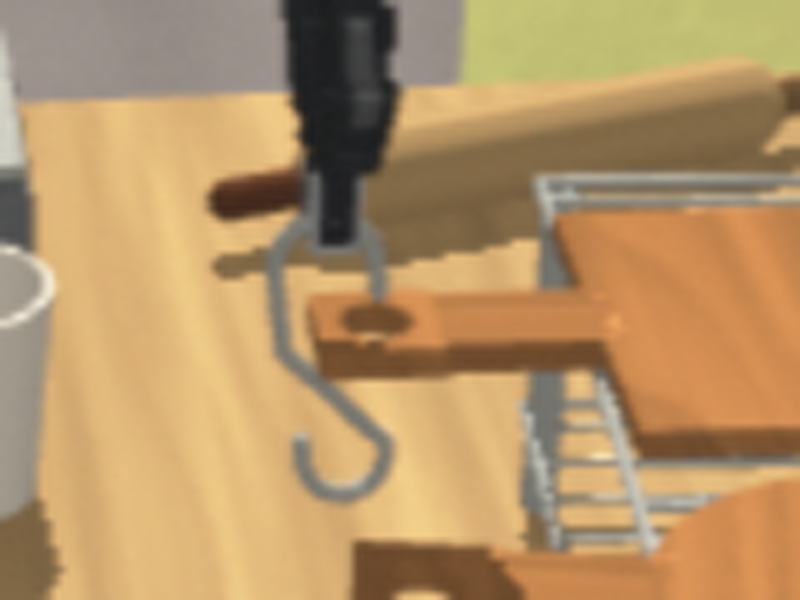

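The free leg's tip is at (380,318), right over the hole centre (377,320), with about 9 mm of clearance. I'll lower it through.

Call:
step_arm --steps '[{"translation": [0, 0.001, 0.008], "twist": 0, "hand": -1}, {"translation": [0, 0.001, 0.018], "twist": 0, "hand": -1}, {"translation": [0, 0.001, 0.028], "twist": 0, "hand": -1}, {"translation": [0, 0.001, 0.038], "twist": 0, "hand": -1}, {"translation": [0, 0.001, 0.048], "twist": 0, "hand": -1}, {"translation": [0, 0.001, 0.056], "twist": 0, "hand": -1}, {"translation": [0, 0.001, 0.062], "twist": 0, "hand": -1}, {"translation": [0, 0.001, 0.063], "twist": 0, "hand": -1}, {"translation": [0, 0.001, 0.063], "twist": 0, "hand": -1}, {"translation": [0, 0.001, 0.063], "twist": 0, "hand": -1}]'

```text
time_s: 9.78
ee_pos: [0.5406, 0.1355, 0.1883]
eef_rot: [1.0, 0.011, 0.0, -0.007]
wrist_force: [1.1, 0.0, -1.5]
grip_width: 0.0058
```

```bash
python3 go.py .5405 .1355 .187 1.2;python3 tip.py i
python3 - <<'E'
from m import *
im,d,p=load('i','side'); cv2.imwrite('pics/i.png',cv2.resize(im[110:200,230:350,::-1],(800,600),interpolation=cv2.INTER_CUBIC))
E
```

```text
t 9.78 p [0.5406 0.1355 0.1883] yaw 1.27 tilt 0.76 w 0.0058 F [ 1.1  0.  -1.5]
translation [-0.0003  0.0001  0.0026] twist 0.0008
hook upper x 0.5166 0.5613 free leg lowest z 0.1784 hook z 0.078 0.2196
lower bend x 0.5302 0.5684
handle x min 0.5347 y 0.1059 0.1606 z 0.1832
```

View pics/i.png

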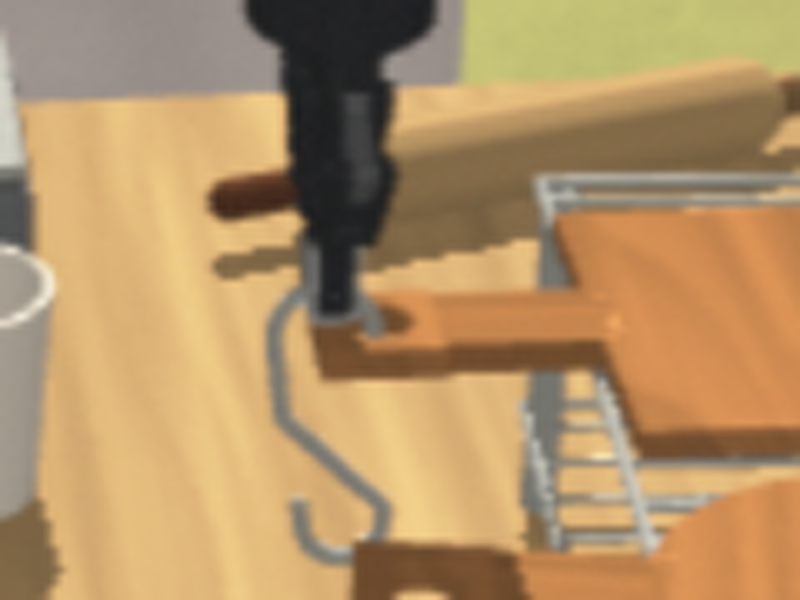

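The free leg is inside the hole and there is no contact force. Releasing and retreating upward.

Call:
step_arm --steps '[{"translation": [0, 0, 0], "twist": 0, "hand": -0.8}, {"translation": [0, 0, 0], "twist": 0, "hand": -0.7}, {"translation": [0, 0, 0], "twist": 0, "hand": -0.5}, {"translation": [0, 0, 0], "twist": 0, "hand": -0.3}, {"translation": [0, 0, 0], "twist": 0, "hand": -0.1}, {"translation": [0, 0, 0], "twist": 0, "hand": 0}, {"translation": [0, 0, 0], "twist": 0, "hand": 0}, {"translation": [0, 0, -0.02], "twist": 0, "hand": 0}, {"translation": [0, 0, -0.06], "twist": 0, "hand": 0}, {"translation": [0, 0, -0.12], "twist": 0, "hand": 0}, {"translation": [0, 0, -0.18], "twist": 0, "hand": 0}, {"translation": [0, 0, -0.24], "twist": 0, "hand": 0}, {"translation": [0, 0, -0.24], "twist": 0, "hand": 0}, {"translation": [0, 0, -0.24], "twist": 0, "hand": 0}, {"translation": [0, 0, -0.24], "twist": 0, "hand": 0}, {"translation": [0, 0, -0.24], "twist": 0, "hand": 0}, {"translation": [0, 0, -0.24], "twist": 0, "hand": 0}, {"translation": [0, 0, -0.24], "twist": 0, "hand": 0}, {"translation": [0, 0, -0.24], "twist": 0, "hand": 0}, {"translation": [0, 0, -0.24], "twist": 0, "hand": 0}]'

```text
time_s: 11.5
ee_pos: [0.5403, 0.1339, 0.3077]
eef_rot: [1.0, 0.011, -0.0, -0.007]
wrist_force: [0.5, -0.3, 0.0]
grip_width: 0.0425
```

Call:
step_arm --steps '[{"translation": [0, 0, 0], "twist": 0, "hand": 0}, {"translation": [0, 0, 0], "twist": 0, "hand": 0}, {"translation": [0, 0, 0], "twist": 0, "hand": 0}, {"translation": [0, 0, 0], "twist": 0, "hand": 0}, {"translation": [0, 0, 0], "twist": 0, "hand": 0}, {"translation": [0, 0, 0], "twist": 0, "hand": 0}, {"translation": [0, 0, 0], "twist": 0, "hand": 0}, {"translation": [0, 0, 0], "twist": 0, "hand": 0}, {"translation": [0, 0, 0], "twist": 0, "hand": 0}, {"translation": [0, 0, 0], "twist": 0, "hand": 0}, {"translation": [0, 0, 0], "twist": 0, "hand": 0}, {"translation": [0, 0, 0], "twist": 0, "hand": 0}, {"translation": [0, 0, 0], "twist": 0, "hand": 0}, {"translation": [0, 0, 0], "twist": 0, "hand": 0}, {"translation": [0, 0, 0], "twist": 0, "hand": 0}, {"translation": [0, 0, 0], "twist": 0, "hand": 0}, {"translation": [0, 0, 0], "twist": 0, "hand": 0}, {"translation": [0, 0, 0], "twist": 0, "hand": 0}, {"translation": [0, 0, 0], "twist": 0, "hand": 0}, {"translation": [0, 0, 0], "twist": 0, "hand": 0}]'

```text
time_s: 13.17
ee_pos: [0.5405, 0.1339, 0.3081]
eef_rot: [1.0, 0.011, 0.0, -0.007]
wrist_force: [-0.1, -0.5, -0.5]
grip_width: 0.0429
```

Run:
```python
from m import *
import time
f=[]
for k in range(6):
    im,d,p=grab('side','j'); f.append(im[140:215,250:330].astype(int))
print('frame diffs (max,mean):',[(abs(f[-1]-a).max(),abs(f[-1]-a).mean().round(2)) for a in f[:-1]])
W=world(d,p); hs=cv2.cvtColor(im,cv2.COLOR_RGB2HSV); y0=.1357
g=(hs[...,1]<70)&(hs[...,2]>60)&(abs(W[...,1]-y0)<.03)&(abs(W[...,0]-.54)<.05)&(W[...,2]>.04)&(W[...,2]<.22)
P=[]
for v,u in np.argwhere(g):
    o,r=ray(p,u,v); P.append(o+r*(y0-o[1])/r[1])
P=np.array(P); print('hook',P.min(0).round(4),P.max(0).round(4)); t=P[P[:,2]>P[:,2].max()-.006]; print('crown',t.mean(0).round(4))
lo=P[P[:,2]<P[:,2].min()+.03]; print('lower x',lo[:,0].min().round(4),lo[:,0].max().round(4),'depth-y',W[g][:,1].min().round(4),W[g][:,1].max().round(4))
m=(hs[...,1]>100)&(abs(W[...,2]-.184)<.006)&(abs(W[...,1]-.1357)<.03)&(W[...,0]<.62)&(W[...,0]>.5)
q=W[m]; print('handle x min',q[:,0].min().round(4),'y',q[:,1].min().round(4),q[:,1].max().round(4),'z',[np.median(q[(abs(q[:,0]-x)<.01)][:,2]).round(4) for x in (.545,.6)])
cv2.imwrite('pics/j.png',cv2.resize(im[110:215,230:370,::-1],(800,600),interpolation=cv2.INTER_CUBIC))
s=read_state(); print(s['time_s'],s['ee_pos'].round(3),s['wrist_force'].round(1))
```

```text
frame diffs (max,mean): [(np.int64(33), np.float64(0.52)), (np.int64(32), np.float64(0.52)), (np.int64(32), np.float64(0.52)), (np.int64(32), np.float64(0.52)), (np.int64(11), np.float64(0.51))]
hook [0.517  0.1357 0.0551] [0.5743 0.1357 0.1892]
crown [0.5407 0.1357 0.1867]
lower x 0.5364 0.5743 depth-y 0.1264 0.1401
handle x min 0.5346 y 0.1057 0.1621 z [np.float64(0.1828), np.float64(0.1832)]
13.4667 [0.541 0.134 0.308] [-0.  -0.7  0.1]
```

View pics/j.png

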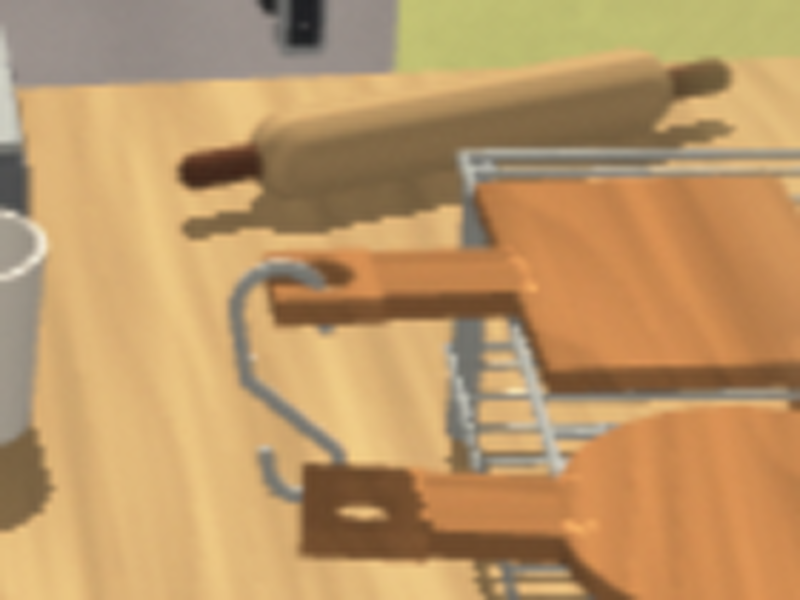

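The hook hangs through the hole with its tip showing below the handle at (325,328), and the crown sits about 8 mm above the face. I'll let it settle a moment longer and then hand in.

Call:
step_arm --steps '[{"translation": [0, 0, 0], "twist": 0, "hand": 0}, {"translation": [0, 0, 0], "twist": 0, "hand": 0}, {"translation": [0, 0, 0], "twist": 0, "hand": 0}, {"translation": [0, 0, 0], "twist": 0, "hand": 0}, {"translation": [0, 0, 0], "twist": 0, "hand": 0}, {"translation": [0, 0, 0], "twist": 0, "hand": 0}, {"translation": [0, 0, 0], "twist": 0, "hand": 0}, {"translation": [0, 0, 0], "twist": 0, "hand": 0}, {"translation": [0, 0, 0], "twist": 0, "hand": 0}, {"translation": [0, 0, 0], "twist": 0, "hand": 0}, {"translation": [0, 0, 0], "twist": 0, "hand": 0}, {"translation": [0, 0, 0], "twist": 0, "hand": 0}, {"translation": [0, 0, 0], "twist": 0, "hand": 0}, {"translation": [0, 0, 0], "twist": 0, "hand": 0}, {"translation": [0, 0, 0], "twist": 0, "hand": 0}, {"translation": [0, 0, 0], "twist": 0, "hand": 0}, {"translation": [0, 0, 0], "twist": 0, "hand": 0}, {"translation": [0, 0, 0], "twist": 0, "hand": 0}, {"translation": [0, 0, 0], "twist": 0, "hand": 0}, {"translation": [0, 0, 0], "twist": 0, "hand": 0}]'

```text
time_s: 15.13
ee_pos: [0.5405, 0.1339, 0.3081]
eef_rot: [1.0, 0.011, 0.0, -0.007]
wrist_force: [0.1, 1.0, -0.1]
grip_width: 0.0425
```

Run:
```python
from m import *
f=[camera('side')[0][140:215,250:330].astype(int) for _ in range(5)]
print([(abs(f[-1]-a).max(),abs(f[-1]-a).mean().round(2)) for a in f[:-1]])
print(hand_in(), read_state()['time_s'])
```

```text
[(np.int64(3), np.float64(0.5)), (np.int64(4), np.float64(0.51)), (np.int64(3), np.float64(0.5)), (np.int64(3), np.float64(0.5))]
the job is handed in; nothing more can be done
the job is handed in; nothing more can be done
```

The S-hook now hangs by its upper bend through the hole in the rectangular board's handle. I let go of it and handed the job in at about 15 s of the 43 s allowed; no verdict was reported.

**How it went:** I regripped once because the first pinch was too shallow. I then lifted the hook clear of the block, carried it past the round board and slid its mouth over the end of the handle. Finally I lowered the tip through the hole, released it and raised the arm clear.

**Last checks:**
- **Hook:** The crown is about 6–8 mm above the board's face, and the tip shows below the handle. The hook leans about 8°, and frames taken just before hand-in showed no motion beyond image noise.
- **Rectangular board:** The handle measured in the same place as before, and flat.
- **Round board:** I never came near it, and it showed no change in the last picture. I did not measure it again.

**What disagreed:**
- **Yaw:** The yaw I first planned was beyond joint 6's limit, so the hook went in about 4° off the handle's axis.
- **Grip:** The gripper read 5–6 mm on the 8 mm bar, but the hook did not slip.
- **Settling:** A first check for stillness, about 2 s after release, still showed faint changes between frames. I waited roughly another 1.7 s before the final check.

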